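# Free the bench saw's guard and hold it open

### The job

The blade of the small bench saw is to be looked at. Turn the clamp knob a quarter turn anticlockwise to free the keeper bar, slide the bar over as far as it goes so that it lets go of the guard, then lift the guard by its handle to 50 degrees from shut and finish while still holding it there, steady in the gripper, because it falls shut if let go. Leave the offcut, the glue bottle and the screwdriver where they are.

Things in the scene. Friction and masses are not known exactly. Their poses are not given: they have to be found in the camera images.
- saw: Compact bench saw, fixed to the bench: blue housing with an aluminium table, 280 x 300 mm, table top 90 mm above the bench. Origin on the bench surface under the machine (the table reaches from x -150 to +130 and y -150 to +150 mm in this frame); x points from the saw's front (robot side) to its back, y to the left seen from the robot, z up. The blade stands 32 mm above the table under the guard, in the plane y = 0.
- knob_grip (a point): Middle of the clamp knob's black bar grip, on the knob's upright turning axis, at saw-frame (-107, +120, 137) mm: the front left corner of the saw table. The bar grip is 14 mm wide, 42 mm long and 32 mm tall (top at 150 mm above the bench, foot at 118 mm on a black disc 44 mm across). This frame turns with the knob: its y axis is along the bar. Under the disc is a steel arm 12 mm wide that reaches 42 mm from the axis towards this frame's -y, 93 to 109 mm above the bench.
- lock_knob (a joint): Turn of the clamp knob, rad: 0 = locked, the grip bar and steel arm along the saw's y axis and the arm blocking the end of the keeper bar; grows anticlockwise seen from above, end stop 1.6. From about 1.25 on the keeper is free (the arm then points to the saw's back). Stays where it is left (friction 0.06 N m).
- keeper_post (a point): Top centre of the keeper bar's upright black post, 16 mm in diameter, standing from 110 to 155 mm above the bench, at saw-frame (-107, -85, 155) mm while locked (front right of the table). The keeper is a steel bar 16 x 170 mm, lying along the saw's y axis on the front of the table (y -94 to +76 mm locked, top 110 mm above the bench); a 16 mm wide tongue at its middle lies over the guard's 20 mm wide front lip and keeps the guard shut.
- keeper (a joint): Slide of the keeper bar, m: 0 = over the guard's lip; grows towards the saw's +y (left, towards the knob); end stop 0.030. Clear of the lip from about 0.020 on; all the way over is 0.030. Stays where it is left (friction 1.5 N).
- guard_handle (a point): Middle of the guard's black handle bar, which runs along the saw's y axis: round, 12 mm in diameter, 76 mm long between its two legs (64 mm free), its axis 34 mm above the guard's top face and 33 mm behind the guard's front face; at saw-frame (-35, 0, 166) mm when shut. Moves with the guard.
- guard_hinge (a point): Middle of the guard's hinge axis, at the back of the saw: saw-frame (110, 0, 120) mm; the axis is along the saw's y axis. The guard is a grey sheet hood 180 x 90 mm, top face 132 mm above the bench when shut. The handle bar is 152 mm from this axis.
- guard (a joint): Opening angle of the guard, rad: 0 = shut, grows as the front rises, end stop 1.5; 50 degrees = 0.873. Weight and a light spring pull it shut from any angle (a closing moment of about 0.4 to 0.75 N m: 3 to 5 N at the handle, square to the line from hinge to handle, holds it); the keeper stops it at about 0.01 until slid clear.
- offcut: Loose pine offcut, 110 x 45 x 22 mm, lying on the right of the saw table. Origin at the centre of its underside. Leave alone.
- glue: Green glue bottle, 52 mm across, 130 mm tall, standing on the bench left of the saw. Origin at the centre of its underside. Leave alone.
- driver: Screwdriver lying on the bench right of the saw, about 200 mm long, roughly along the saw's x axis. Origin on the bench under its middle. Leave alone.

How it is judged:
On the way, in this order (a step that is already met when the one before it is completed fails the run):
1. the clamp knob is turned to free the keeper (value of joint lock_knob above 1.2 rad), for 0.1 s.
2. the keeper bar is slid clear of the guard's lip (value of joint keeper above 0.024 m), for 0.1 s.
At the end, for the whole second after the job is handed in: The gripper's fingers hold the guard (at least 0.5 N) still at 50 degrees, give or take 6, through the last second; no loose thing touches it; the keeper is still slid over (more than 21 mm) and the knob still turned (more than 1.0 rad) (value of joint guard between 0.768 and 0.977 rad and velocity of joint guard between -0.15 and 0.15 rad/s and contact force between the fingers and guard above 0.5 N and value of joint keeper above 0.021 m and value of joint lock_knob above 1 rad and contact force between each of offcut, glue, driver and guard below 0.1 N); the arm keeps its last pose, push and grip.
It fails at once if the offcut is moved by more than 30 mm (distance of offcut from where it was at the start of the episode above 0.03 m).
It fails at once if the glue bottle is moved by more than 30 mm (distance of glue from where it was at the start of the episode above 0.03 m).
It fails at once if the screwdriver is moved by more than 30 mm (distance of driver from where it was at the start of the episode above 0.03 m).
It also fails if it takes over 58 s, if anything falls off the work surface, if the arm or the gripper's body presses on something with over 40 N, if the wrist force passes 120 N, or if a joint passes its speed limit or range.

### The arm

A 7-joint arm with a two-finger parallel gripper is mounted at the origin on the work surface. World frame = base frame: x ahead of the robot, y to its left, z up, the work surface at z = 0. Lengths are in m, angles in rad, forces in N, time in s.
With the tool pointing down it reaches from about 0.425 to 0.95 m from the base axis. Payload 4.7 kg.
Tool frame: the origin (TCP) lies on the centre line of the jaws, within the pads' length; the fingertips stand robot.nose_length ahead of it and the grasp point (between the pads) lies 8 mm behind it (robot.nose_length is the distance from the TCP to the fingertips, in m); z points along the fingers, y is the line along which they close (so a half turn about z gives the same grasp; the last joint's range is limited). The gripper opens to 85 mm and grips with 20 to 120 N. Pads are 22 mm wide; open, the fingers measure 114 mm over their backs; the gripper's body (76 mm by 85 mm) begins 54 mm behind the grasp point. The pads swing forward as they close: fully open they stand 13 mm farther back than shut.
Start: joints at [-0.029, 0.469, -0.049, 1.532, 0.024, 1.141, -0.082], TCP at [0.675, 0, 0.242] pointing down, gripper open.
Joint ranges: [-2.59, 2.59], [-0.33, 1.99], [-1.39, 1.29], [0.1, 2.45], [-1.04, 4.18], [0.21, 1.99], [-2.66, 2.66]. Speed limits (rad/s): [2.57, 2.57, 3.14, 3.14, 3.14, 3.14, 3.14].

### API

Orientations are given as [roll, pitch, yaw] about the fixed x, y, z axes, in that order (R = Rz(yaw) Ry(pitch) Rx(roll)).
In Python, from plant import robot gives the robot as it stands. Calls block until the motion is done:
- robot.goto(position, orientation): joint-space move of the TCP to a pose.
- robot.move_straight(position, vel=0.15, attitude=None, contact_N=None): straight line of the TCP; attitude=None keeps the orientation; vel is the mean speed in m/s. With contact_N (N) it stops when the force on the tool has changed by that much, and returns True; else False.
- robot.move_joints(angles): joint-space move.
- robot.grip(opening, strength=None): opening from 0.0 (shut) to 1.0 (fully open); strength is the grip in N (None keeps the last); returns when the fingers have stopped.
- robot.sleep(seconds).
- robot.inverse_kinematics(position, orientation): joint angles nearest the present ones, or None.
- robot.sense(): the state.
- robot.grab_frame(name): name is "scene" or "side" or "wrist"; returns a dict with "image" (480x640x3 uint8, red, green, blue), "range_z" (480x640 float32, m along the optical axis (not along the pixel's ray), 0 where there is no reading), "fx", "fy", "cx", "cy" (pixels), "dist_coeffs" ([k1, k2, p1, p2, k3] as OpenCV has them; the pictures are not rectified), "R" (3x3) and "t" (3): a world point X has camera coordinates R X + t. Camera axes: x right, y down, z forward; pixel columns grow to the right and rows downward; lengths in m; the calibration is good to about 2 mm. A picture is of the moment at which its call begins.
A pose or a line that the arm cannot do raises robot.IKError and nothing moves.
- robot.close_job(): hands the job in; it is judged then, once.
The state is a dict: "t": time; "joint_pos": joint angles; "joint_velocities": joint speeds; "effort": joint torques, N m; "tcp_pos": TCP position; "tcp_rot": TCP orientation; "wrist_force": force on the tool from outside, world axes, zero at the start; "torque": the same for the moment, N m; "opening": opening from 0.0 (shut) to 1.0 (fully open); "gripper_force": force on a finger pad.
Only numpy, scipy, OpenCV 4.12 (cv2) and the standard library are available. Lean on these libraries where they do the work, as an engineer would, in place of code of your own. Each camera call takes 0.05 s, during which the arm holds its last target. There are 200 camera calls.

## Working session

There is one attempt and no reset: what is moved stays moved. The work goes in short steps, each a Python script; the robot and the scene stay as the last script left them, time stands still between calls to the robot, and variables do not carry over. Pictures are saved under pics/ and viewed, at most 10 in all, crops included, and the job is handed in when it is done.

```bash
mkdir -p pics; ls; python3 - <<'E'
from plant import robot
import cv2,pickle
s=robot.sense();print(s['t'],s['tcp_pos'],s['tcp_rot'],robot.nose_length,s['opening'])
F={}
for n in("scene","side"):
    f=robot.grab_frame(n);F[n]=f;cv2.imwrite(f'pics/{n}0.png',f['image'][:,:,::-1])
    print(n,f['fx'],f['cx'],f['cy'],f['dist_coeffs'],-f['R'].T@f['t'])
pickle.dump(F,open('f0.pkl','wb'))
E
```

```text
pics
0.0 [ 6.74425727e-01 -4.37910886e-06  2.41228233e-01] [-3.13960100e+00  7.94215497e-05  1.57079352e+00] 0.011 0.999920282296602
scene 528.3734448744814 325.7044333231068 235.75488237473155 [-0.12894933  0.          0.          0.          0.        ] [1.17464697 0.52892227 0.76544961]
side 447.8039330011145 311.8315834929319 237.65246851927418 [-0.10142021  0.          0.          0.          0.        ] [0.54230701 0.75209507 0.57984458]
```

View pics/scene0.png

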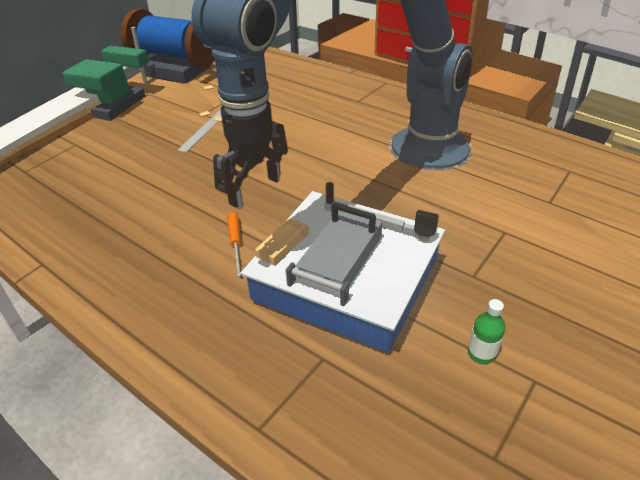

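View pics/side0.png

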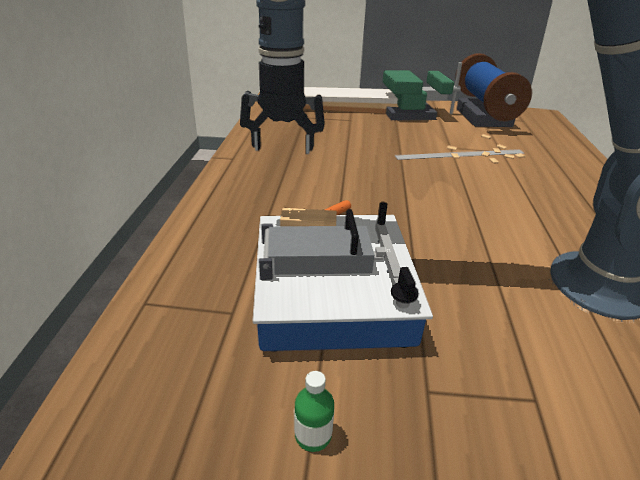

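The scene view shows the table corners at about (443,233) front-left, (388,336) back-left, (246,273) back-right and (318,195) front-right. The side view shows them at (429,318), (258,322), (260,217) and (394,216). I'll fit the saw pose from these.

```bash
cat > h.py <<'E'
import numpy as np,cv2,pickle
from scipy.optimize import least_squares
def proj(f,P):
    K=np.array([[f['fx'],0,f['cx']],[0,f['fy'],f['cy']],[0,0,1]])
    return cv2.projectPoints(np.asarray(P,float).reshape(-1,3),cv2.Rodrigues(f['R'])[0],f['t'],K,np.array(f['dist_coeffs']))[0][:,0]
def world(s,P):
    c,n=np.cos(s[2]),np.sin(s[2]);P=np.atleast_2d(P)/1000.
    return P@np.array([[c,n,0],[-n,c,0],[0,0,1]])+[s[0],s[1],0]
E
python3 - <<'E'
from h import *
F=pickle.load(open('f0.pkl','rb'))
P=[[-150,150,90],[130,150,90],[130,-150,90],[-150,-150,90],[-107,-85,155],[-107,120,150]]
U={'scene':[[443,233],[388,336],[246,273],[318,195],[330,184],[427,213]],'side':[[429,318],[258,322],[260,217],[394,216],[383,204],[406,270]]}
g=lambda s:np.concatenate([(proj(F[n],world(s,P))-U[n]).ravel() for n in U])
r=least_squares(g,[.6,.1,0],loss='soft_l1');print(r.x);print(g(r.x).reshape(2,-1,2).round(1))
s=r.x;np.save('saw.npy',s)
print(world(s,[[-107,120,137],[-107,-85,155],[-35,0,166],[110,0,120]]))
for n in U:
    f=F[n];im=f['image'][:,:,::-1].copy()
    q=proj(f,world(s,P+[[-35,-38,166],[-35,38,166],[-107,-94,110],[-107,76,110],[-107,99,150],[-107,141,150]]))
    for a in q: cv2.drawMarker(im,tuple(int(round(v)) for v in a),(0,0,255),cv2.MARKER_CROSS,5,1)
    x,y=q.min(0).astype(int)-20;X,Y=q.max(0).astype(int)+20
    c=cv2.resize(im[y:Y,x:X],None,fx=2.,fy=2.,interpolation=cv2.INTER_CUBIC)
    F[n]['c']=c;print(n,x,y,c.shape)
h=max(F[n]['c'].shape[0] for n in U)
out=np.hstack([cv2.copyMakeBorder(F[n]['c'],0,h-F[n]['c'].shape[0],0,0,0) for n in U])
k=min(1,800/out.shape[1]);cv2.imwrite('pics/fit.png',cv2.resize(out,None,fx=k,fy=k));print(out.shape)
E
```

```text
[0.57629748 0.11430202 0.15607251]
[[[ 3.4 -1.2]
  [ 4.7 -4.1]
  [-6.4  0.2]
  [-4.7 -3.1]
  [ 0.4  1.3]
  [ 1.1  3. ]]

 [[ 1.9 -0.6]
  [-8.9 -1.9]
  [-0.1 -2. ]
  [ 0.4 -1.2]
  [-0.1 -0.2]
  [-0.6  5.5]]]
[[0.45194527 0.21621142 0.137     ]
 [0.4838104  0.01370312 0.155     ]
 [0.5417229  0.10886163 0.166     ]
 [0.68496048 0.13140038 0.12      ]]
scene 219 165 (372, 494, 3)
side 229 183 (314, 442, 3)
(372, 936, 3)
```

View pics/fit.png

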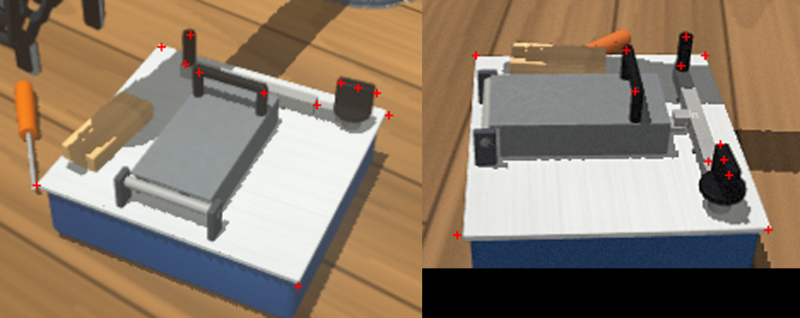

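The fit agrees at the post and handle. The table corners are a few px off and the knob is about 5 px off. I'll take one wrist look from above the front of the saw.

```bash
python3 - <<'E'
from plant import robot
from h import *
robot.goto([0.52,0.11,0.36],[np.pi,0,np.pi/2+.156])
s=np.load('saw.npy')
f=robot.grab_frame('wrist');pickle.dump(f,open('w1.pkl','wb'))
print(robot.sense()['t'],-f['R'].T@f['t'],f['fx'],f['dist_coeffs'])
cv2.imwrite('pics/w1.png',f['image'][:,:,::-1])
print(proj(f,world(s,[[-107,120,150],[-107,99,150],[-107,141,150],[-107,-85,155],[-35,-38,166],[-35,38,166]])).round())
E
```

```text
1.0417 [0.51114615 0.17486842 0.49037088] 385.0041365256996 [-0.05680254  0.          0.          0.          0.        ]
[[255.  77.]
 [256. 103.]
 [254.  50.]
 [263. 308.]
 [341. 264.]
 [342. 178.]]
```

View pics/w1.png

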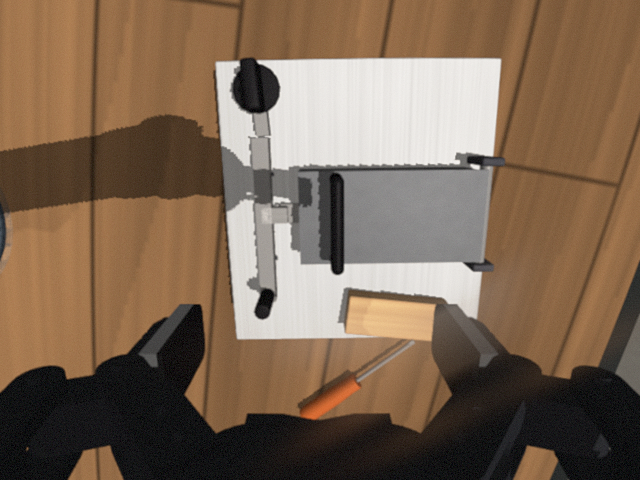

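The wrist view shows table corners at (217,62), (500,59) and (236,339), the knob disc at (256,88), the handle from (337,176) to (337,271), and the post top at (262,311). I'll refit using these.

```bash
python3 - <<'E'
from h import *
f=pickle.load(open('w1.pkl','rb'))
P=[[-150,150,90],[130,150,90],[-150,-150,90],[-107,120,118],[-35,0,172],[-107,-85,155]]
U=[[217,62],[500,59],[236,339],[256,88],[337,223],[262,311]]
g=lambda s:(proj(f,world(s,P))-U).ravel()
r=least_squares(g,[.576,.114,.156],loss='soft_l1');print(r.x);print(g(r.x).reshape(-1,2).round(1))
s=r.x;np.save('saw2.npy',s)
print(world(s,[[-107,120,137],[-107,-85,155],[-35,0,166],[110,0,120]]))
# depth check
def cloud(f):
    K=np.array([[f['fx'],0,f['cx']],[0,f['fy'],f['cy']],[0,0,1]])
    v,u=np.mgrid[:480,:640];p=cv2.undistortPoints(np.stack([u,v],-1).reshape(-1,1,2).astype(float),K,np.array(f['dist_coeffs']))[:,0]
    z=f['range_z'].ravel();C=np.c_[p,np.ones(len(p))]*z[:,None];return ((C-f['t'])@f['R']).reshape(480,640,3)
C=cloud(f)
for uv in U+[(420,120),(300,120),(400,190),(265,230)]: print(uv,C[uv[1],uv[0]].round(4))
# handle points: z .155-.18 near
S=(C-[s[0],s[1],0]);c,n=np.cos(s[2]),np.sin(s[2]);L=S.reshape(-1,3)@np.array([[c,-n,0],[n,c,0],[0,0,1]])
for nm,m in dict(handle=(L[:,2]>.155)&(L[:,2]<.18)&(abs(L[:,0]+.035)<.02)&(abs(L[:,1])<.06),
  knob=(L[:,2]>.143)&(L[:,2]<.158)&(abs(L[:,0]+.107)<.04)&(abs(L[:,1]-.12)<.04),
  post=(L[:,2]>.148)&(L[:,2]<.162)&(abs(L[:,0]+.107)<.03)&(abs(L[:,1]+.085)<.03)).items():
    q=L[m];print(nm,m.sum(),q.min(0).round(4),q.max(0).round(4),np.median(q,0).round(4))
E
```

```text
[0.57378154 0.11027057 0.16776494]
[[-2.2 -2. ]
 [ 2.7 -1.1]
 [-0.4  0.4]
 [-0.  -0.2]
 [ 1.   5.5]
 [-0.6  1.4]]
[[0.44824628 0.21071906 0.137     ]
 [0.482477   0.00859717 0.155     ]
 [0.53927293 0.1044263  0.166     ]
 [0.68223719 0.12863827 0.12      ]]
[217, 62] [0.4026 0.2319 0.088 ]
[500, 59] [0.6742 0.2782 0.0906]
[236, 339] [ 0.4381 -0.1149  0.0009]
[256, 88] [0.4535 0.2076 0.1489]
[337, 223] [0.5376 0.1089 0.1714]
[262, 311] [0.4828 0.0099 0.1544]
(420, 120) [0.609  0.2089 0.0895]
(300, 120) [0.4905 0.1899 0.0894]
(400, 190) [0.5938 0.1409 0.1316]
(265, 230) [0.4715 0.0773 0.108 ]
handle 1349 [-0.0418 -0.0427  0.1557] [-0.0302  0.0439  0.173 ] [-0.0361  0.003   0.1699]
knob 898 [-0.1154  0.0986  0.1431] [-0.0992  0.141   0.1518] [-0.1071  0.1193  0.1492]
post 232 [-0.1145 -0.0922  0.148 ] [-0.0985 -0.0765  0.1562] [-0.1062 -0.083   0.1544]
```

The depth data confirms the fit to about 2 mm. Next is the knob.

```bash
python3 - <<'E'
from plant import robot
from h import *
s=np.load('saw2.npy')+[0,.001,0];np.save('saw2.npy',s)
k=world(s,[-107,120,136])[0];y0=np.pi/2+s[2]
def ik(p,o):
    q=robot.inverse_kinematics(p,o);return None if q is None else np.round(q,2)
for y in (y0,y0-np.pi): 
    print('knob',ik(k,[np.pi,0,y]),ik(k,[np.pi,0,y+1.5]))
q7=[robot.inverse_kinematics(k,[np.pi,0,y0+a]) for a in (0,1.5)]
robot.grip(.7,40)
robot.goto(k+[0,0,.07],[np.pi,0,y0])
hit=robot.move_straight(k,vel=.08,contact_N=10)
print('hit',hit,robot.sense()['tcp_pos']-k)
robot.grip(0,40);S=robot.sense();print('opening',S['opening'],S['gripper_force'],S['wrist_force'])
for a in np.linspace(.15,1.5,10):
    robot.goto(k,[np.pi,0,y0+a])
S=robot.sense();print(S['t'],S['tcp_rot'][2]-y0,S['torque'],S['wrist_force'],S['tcp_pos']-k,S['opening'])
robot.sleep(.3)
robot.grip(.6)
robot.move_straight(k+[0,0,.09],vel=.15)
f=robot.grab_frame('wrist');cv2.imwrite('pics/w2.png',f['image'][:,:,::-1]);print(robot.sense()['t'])
E
```

```text
knob [-0.34  0.32 -0.22  2.05  0.1   0.78 -0.46] [-0.23  0.33 -0.36  2.04  0.16  0.79  0.98]
knob [ 0.36  0.59 -1.17  2.02  0.67  0.99  2.16] [-0.48  0.31 -0.05  2.06  0.02  0.77 -2.02]
hit False [0.00039819 0.00020421 0.00044024]
opening 0.1587360822941712 40.55306017398834 [-4.62377515 -0.71158762  5.60073464]
6.3167 -4.782446634399477 [-0.31948929  1.10001115  0.02165115] [-5.29169332 -1.04214952  6.83951811] [-0.00170176 -0.00030606  0.00032936] 0.15597246809745804
7.8667
```

View pics/w2.png

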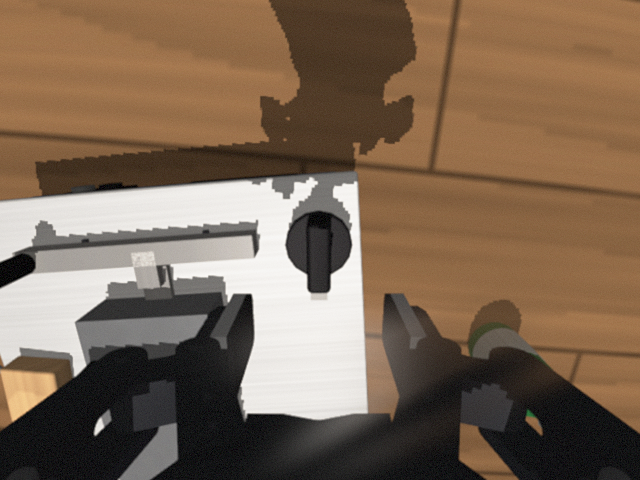

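The grip bar now lies at a right angle to the keeper bar (whose end is at (258,240)), with the steel arm at (318,295) pointing to the saw's back. The knob turned 1.5 rad. Now the keeper.

```bash
python3 - <<'E'
from plant import robot
from h import *
s=np.load('saw2.npy');y0=np.pi/2+s[2]
p=world(s,[-107,-85,142])[0];d=world(s,[0,1000,0])[0]-world(s,[0,0,0])[0]
robot.move_straight(robot.sense()['tcp_pos']+[0,0,.05])
robot.grip(.5)
robot.goto(p+[0,0,.08],[np.pi,0,y0])
hit=robot.move_straight(p,vel=.08,contact_N=10);print('down',hit,robot.sense()['tcp_pos']-p)
robot.grip(0,40);S=robot.sense();print('opening',S['opening'],S['gripper_force'],S['wrist_force'])
hit=robot.move_straight(p+d*.034,vel=.04,contact_N=20)
S=robot.sense();print('slide',hit,(S['tcp_pos']-p)@d,S['wrist_force'],S['opening'])
robot.sleep(.2)
robot.grip(.35)
robot.move_straight(robot.sense()['tcp_pos']+[0,0,.11])
f=robot.grab_frame('wrist');pickle.dump(f,open('w3.pkl','wb'));cv2.imwrite('pics/w3.png',f['image'][:,:,::-1]);print(robot.sense()['t'])
# lift plan feasibility
for tilt in (0,.3,.45):
    from scipy.spatial.transform import Rotation as R
    h=world(s,[52,0,261-4])[0]
    o=(R.from_euler('z',s[2])*R.from_euler('y',tilt)*R.from_euler('zyx',[np.pi/2,0,np.pi])).as_matrix()
    print(tilt,o[:,2],robot.inverse_kinematics(h,R.from_matrix(o).as_euler('xyz')))
E
```

```text
down False [4.37326818e-04 4.36234962e-05 4.68017923e-04]
opening 0.1698943641539136 38.86958956718445 [-4.13894566 -0.97792166  4.33348462]
slide False 0.030060434208852075 [-2.35623239 -9.63607742  6.39464389] 0.17125320715674994
13.5
0 [ 2.04490404e-17 -1.20745329e-16 -1.00000000e+00] [ 0.48736748  0.67041192 -1.17730517  1.57053728  0.63205625  1.3304735
  2.54058135]
0.3 [-0.29137123 -0.04934569 -0.95533649] [ 0.38172444  0.83297662 -1.18214062  1.35633031  0.59392376  1.68810861
  2.54399535]
0.45 [-0.42885881 -0.07263015 -0.9004471 ] [ 0.3316581   0.9115703  -1.18398658  1.25384389  0.57347496  1.85248891
  2.53276101]
```

View pics/w3.png

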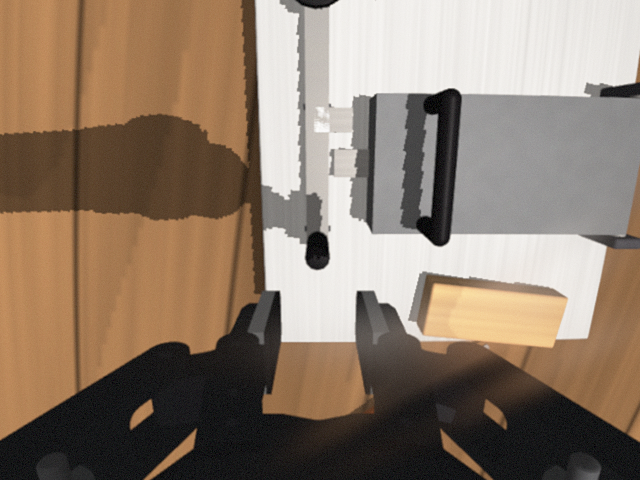

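The keeper slid 30.06 mm to its stop. The tongue at (340,118) is now clear of the lip at (345,162). Next I'll grip the handle and lift along the arc.

```bash
python3 - <<'E'
from plant import robot
from h import *
from scipy.spatial.transform import Rotation as R
s=np.load('saw2.npy')
def pose(th,ext=4):
    x,z=-145,46;c,n=np.cos(th),np.sin(th)
    h=world(s,[110+x*c+z*n,1,120-x*n+z*c])[0]
    o=R.from_euler('z',s[2])*R.from_euler('y',.4*th)*R.from_euler('xyz',[np.pi,0,np.pi/2])
    return h+o.as_matrix()[:,2]*ext/1000,o.as_euler('xyz')
for th in (0,.45,.873): print(robot.inverse_kinematics(*pose(th)))
p,o=pose(0)
robot.grip(.6)
robot.goto(p+[0,0,.07],o)
hit=robot.move_straight(p,vel=.08,contact_N=10);print('down',hit,robot.sense()['tcp_pos']-p)
robot.grip(0,70);S=robot.sense();print('opening',S['opening'],S['gripper_force'],S['wrist_force'])
for th in np.linspace(0,.873,11)[1:]:
    p,o=pose(th);robot.move_straight(p,vel=.05,attitude=o)
    S=robot.sense();print(round(th,2),S['wrist_force'].round(1),((S['tcp_pos']-p)*1e3).round(1),round(S['opening'],3),round(S['gripper_force'],1))
    if np.linalg.norm(S['wrist_force'])>45: print('STOP');break
robot.sleep(.5)
f=robot.grab_frame('side');pickle.dump(f,open('s4.pkl','wb'))
im=f['image'][:,:,::-1].copy()
cv2.imwrite('pics/s4.png',cv2.resize(im[120:360,200:460],None,fx=2.3,fy=2.3));print(robot.sense()['t'])
E
```

```text
[-0.02254665  0.37235664 -0.31257019  1.90474312  0.14492273  0.88618516
 -0.23920372]
[-0.02338443  0.44903144 -0.32263792  1.64797371  0.11551828  1.2460781
 -0.20732897]
[-0.04457357  0.59554807 -0.3271635   1.35524959  0.11915527  1.56353703
 -0.20411931]
down False [0.0004436  0.00014333 0.00050628]
opening 0.10977125081838919 68.28226447105408 [-5.57146967  0.39893559  3.63302912]
0.09 [-6.3 -0.6 -4.1] [-2.4 -0.4 -1.5] 0.106 68.4
0.17 [-5.5  0.  -5.1] [-2.8 -0.5 -1.6] 0.111 68.4
0.26 [-8.1 -0.9 -0.1] [-2.8 -0.4 -0.8] 0.111 68.5
0.35 [-8.9 -1.7 -2.6] [-3.4 -0.5 -1.1] 0.109 68.5
0.44 [-10.9  -1.5   2.4] [-3.  -0.4  0. ] 0.11 68.5
0.52 [-10.7  -2.7   3. ] [-3.6 -0.5 -0.1] 0.108 68.6
0.61 [-11.2  -1.8   6.7] [-2.9 -0.4  1.1] 0.111 68.5
0.7 [-11.4  -1.6   6.1] [-3.4 -0.4  1.1] 0.107 68.6
0.79 [-10.3  -1.4   9.6] [-2.2 -0.2  2.4] 0.112 68.4
0.87 [-9.4 -1.6 11.6] [-1.5  0.   3.2] 0.113 68.4
20.4917
```

View pics/s4.png

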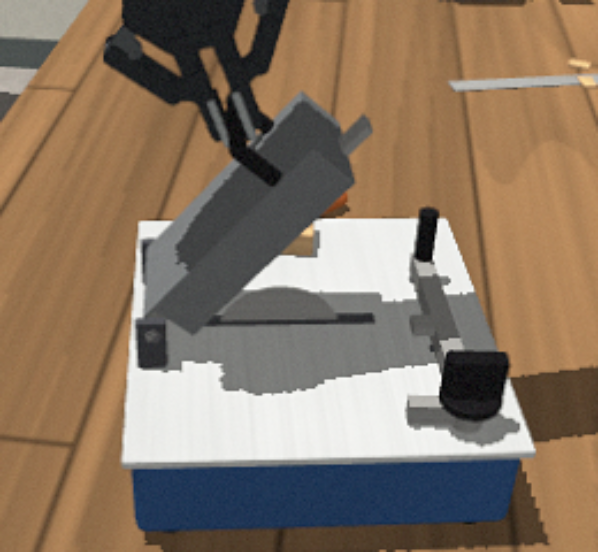

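The guard is up with the handle held (near bar end at about crop (272,178)), the blade is visible, and the knob and keeper are still in place. I'll check the angle from the depth of the guard's top face before handing in.

```bash
python3 - <<'E'
from plant import robot
from h import *
s=np.load('saw2.npy');f=pickle.load(open('s4.pkl','rb'))
S=robot.sense();R_=cv2.Rodrigues
from scipy.spatial.transform import Rotation as R
t=S['tcp_pos']-.004*R.from_euler('xyz',S['tcp_rot']).as_matrix()[:,2]-[s[0],s[1],0]
c,n=np.cos(s[2]),np.sin(s[2]);x,z=t[0]*c+t[1]*n-.110,t[2]-.120
print('theta tcp',np.degrees(np.arctan2(z,-x)-np.arctan2(46,145)),np.hypot(x,z))
K=np.array([[f['fx'],0,f['cx']],[0,f['fy'],f['cy']],[0,0,1]])
g=[]
for u,v in [(200+a/2.3,120+b/2.3) for a,b in [(180,235),(200,225),(215,210),(190,250),(290,130),(310,120)]]:
    u,v=int(u),int(v);p=cv2.undistortPoints(np.array([[[u,v]]],float),K,np.array(f['dist_coeffs']))[0,0]
    X=(np.r_[p,1]*f['range_z'][v,u]-f['t'])@f['R']-[s[0],s[1],0]
    g.append([X[0]*c+X[1]*n,-X[0]*n+X[1]*c,X[2]])
g=np.array(g);print(g.round(3));a=np.polyfit(g[:,0],g[:,2],1);print('theta face',np.degrees(np.arctan(-a[0])))
for th in (44,50,56):
    q=np.radians(th);cc,nn=np.cos(q),np.sin(q)
    print(th,(proj(f,world(s,[[110-145*cc+46*nn,38,120+145*nn+46*cc],[110-178*cc+12*nn,45,120+178*nn+12*cc]]))-[200,120])*2.3)
print(S['joint_velocities'].round(3),S['gripper_force'])
E
```

```text
theta tcp 49.94124332065988 0.1556015497826959
[[ 0.091 -0.009  0.163]
 [ 0.077 -0.003  0.177]
 [ 0.066  0.004  0.192]
 [ 0.084  0.021  0.17 ]
 [ 0.013 -0.004  0.253]
 [ 0.001  0.002  0.263]]
theta face 48.50960185503137
44 [[256.97398    156.60595752]
 [329.31297559 163.48057169]]
50 [[235.30676621 147.53146378]
 [308.31398721 147.66508289]]
56 [[212.37849888 140.45889975]
 [284.95970738 133.70726116]]
[-0.     0.    -0.002  0.    -0.     0.    -0.002] 68.37825894355774
```

```bash
python3 -c "
from plant import robot
print(robot.close_job())"
```

```text
the job is handed in; nothing more can be done
None
```

The job is handed in, with no verdict returned: the knob is turned 1.5 rad, the keeper is slid 30 mm to its stop, and the guard is held steady in the gripper at about 48–50 degrees.

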